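# Stack insect spreading boards to dry

## Robot

A 6-joint arm with a two-finger parallel gripper is mounted at the origin on the work surface. World frame = base frame: x ahead of the robot, y to its left, z up, the work surface at z = 0. Lengths are in m, angles in degrees, forces in N, time in s.
With the tool pointing down it reaches from about 0.25 to 0.725 m from the base axis. Payload 9.7 kg.
Tool frame: the origin (TCP) lies at the very end of the fingers, on their centre line; the grasp point (between the pads) lies 19 mm behind it (bot.grip_depth is the distance from the TCP to the grasp point, in m); z points along the fingers, y is the direction in which the jaws open and shut (so a half turn about z gives the same grasp; the last joint's range is limited). The gripper opens to 85 mm and grips with 20 to 120 N. Pads are 22 mm wide; open, the fingers measure 114 mm over their backs; the gripper's body (76 mm by 85 mm) begins 54 mm behind the grasp point. The pads swing forward as they close: fully open they stand 13 mm farther back than shut.
Start: joints at [70.932, 4.979, 10.078, 95.1, 0, 90], TCP at [0.18, 0.52, 0.231] pointing down, gripper open.
Joint ranges: [-179.16, 179.16], [-48.56, 103.87], [-65.8, 70.77], [-126.05, 130.52], [-82.76, 87.17], [-180, 180]. Speed limits (degrees/s): [127.2, 127.2, 147.25, 180, 180, 180].

## Interface

Orientations are given as [roll, pitch, yaw] about the fixed x, y, z axes, in that order (R = Rz(yaw) Ry(pitch) Rx(roll)).
In Python, from workcell import telemetry, optics, order, bot gives the robot as it stands. The module is installed in compiled form; this text tells all that it offers.
- The arm moves only by the shell command python3 -m inch 'ROWS' [FORCE]. ROWS is JSON, a list of rows, each a list of 7 numbers: the shift along the tool's x, y, z in m, then the turn, a rotation vector about the tool's x, y, z in rad, then the closure, from 0 (fully open) to 1 (shut). In form: [[tx, ty, tz, rx, ry, rz, grip], ...]. A call has 1 to 12 rows; each row is the pose to reach, as a shift and turn from the pose commanded when the call began, along the tool's axes at that moment; what a row does not reach only later rows make up. A row lasts 1/12 s, in which the tool goes at most 41.7 mm and 7.16 degrees, less where a joint would pass 70% of its speed; a pose out of reach is approached as far as the arm can. A call with a gripper value outside its range is refused whole. The fingers move at their own pace and stop on an object; FORCE is the grip in N (left out, the last holds). Time passes only in rows, so rows that repeat a pose let the fingers close. It gives the time, the measured TCP pose, the force and the opening at its end, in the units of the state.
- telemetry.get_obs(): the state, without advancing time (a new reading comes with each control period).
- optics.camera(name): name is "scene" or "top" or "wrist"; returns (picture, depth): 480x640x3 uint8, red, green, blue; 480x640 float32, m along the optical axis (not along the pixel's ray), 0 where there is no reading.
- optics.camera_info(name): a dict with "camera_matrix" (3x3 intrinsics, pixels), "k1" (the pictures are not rectified: a ray, as slopes to the right and down, at radius r is drawn at 1 + k1 r^2 times it, then the intrinsics apply), "xyz" and "attitude" of the camera in the world; the wrist camera has in their place "mount" (4x4, takes a point from camera to tool coordinates, whose origin is the TCP and whose axes are the flange's). Camera axes: x right, y down, z forward; pixel columns grow to the right and rows downward; lengths in m; the calibration is good to about 2 mm. A picture is of the moment at which its call begins: read the wrist's pose just before it. camera_info takes no time and is no camera call.
- order.job_done(): hands the job in, once; it reports no verdict.
The state is a dict: "time": time; "q": joint angles; "qd": joint speeds; "joint_efforts": joint torques, N m; "ee_pos": TCP position; "tcp_rot": TCP orientation; "wrist_force": force on the tool from outside, world axes, zero at the start; "torque": the same for the moment, N m; "opening": finger opening in m.
Only numpy, scipy, OpenCV 4.12 (cv2) and the standard library are available. Lean on these libraries where they do the work, as an engineer would, in place of code of your own. Each camera call takes 0.05 s, during which the arm holds its last target. There are 200 camera calls.

## Task

Put the insect spreading boards up to dry: lay the blue-banded board on the blue-edged pad and the orange-banded board on the orange-edged pad, each centred and lengthwise inside the border. Then lay the two spacer sticks across the blue board, one centred on each of its blue bands, and set the green-banded board on the sticks squarely over the blue board, so that air can pass between them. Leave the amber jar and the black eyepiece that stand among them undisturbed.

Things in the scene. Friction and masses are not known exactly. Their poses are not given: they have to be found in the camera images.
- board_blue: blue insect spreading board: flat pale wooden block 120 x 48 x 18 mm, 80 g, a narrow cork-filled groove along the middle of its top (of no concern to the handling), and two blue bands across its top, each 28 mm wide, centred 44 mm either side of the middle. Lies flat on the bench, groove up. Origin: centre of the underside; x along the 120 mm length, y along the 48 mm width, z up. Both ends are alike.
- board_orange: orange insect spreading board: flat pale wooden block 120 x 48 x 18 mm, 80 g, a narrow cork-filled groove along the middle of its top (of no concern to the handling), and two orange bands across its top, each 28 mm wide, centred 44 mm either side of the middle. Lies flat on the bench, groove up. Origin: centre of the underside; x along the 120 mm length, y along the 48 mm width, z up. Both ends are alike.
- board_green: green insect spreading board: flat pale wooden block 120 x 48 x 18 mm, 80 g, a narrow cork-filled groove along the middle of its top (of no concern to the handling), and two green bands across its top, each 28 mm wide, centred 44 mm either side of the middle. Lies flat on the bench, groove up. Origin: centre of the underside; x along the 120 mm length, y along the 48 mm width, z up. Both ends are alike.
- stick_a: pale wooden spacer stick: square bar 70 x 14 x 14 mm, 15 g, lying on a flat grey felt mat 3 mm thick (its underside starts 3 mm above the bench), beside the other stick, with their lengths roughly parallel. Origin: centre of the underside; x along the 70 mm length, z up. The two sticks are interchangeable.
- stick_b: red spacer stick: square bar 70 x 14 x 14 mm, 15 g, lying on a flat grey felt mat 3 mm thick (its underside starts 3 mm above the bench), beside the other stick, with their lengths roughly parallel. Origin: centre of the underside; x along the 70 mm length, z up. The two sticks are interchangeable.
- pad_blue: blue pad: thin white plate 160 x 88 x 3 mm fixed to the bench, edged by an 8 mm blue border, leaving a white field 144 x 72 mm. Origin: centre of the underside, at bench height (top face 3 mm higher); x along the 160 mm length, y along the 88 mm width, z up.
- pad_orange: orange pad: thin white plate 160 x 88 x 3 mm fixed to the bench, edged by an 8 mm orange border, leaving a white field 144 x 72 mm. Origin: centre of the underside, at bench height (top face 3 mm higher); x along the 160 mm length, y along the 88 mm width, z up.
- jar: small amber glass jar with a white lid, 32 mm across, 45 mm high, standing loose in the gaps between boards and pads; to be left alone. Two like-sized loose things, a clear vial with a yellow cap (24 mm across, 42 mm high) and a stepped wooden block (30 mm square, 24 mm high), stand in other such gaps. Origin: centre of the underside.
- eyepiece: black microscope eyepiece with a silver collar and silver-rimmed lens, 34 mm across, 42 mm high, standing upright and loose in such a gap; to be left alone. Origin: centre of the underside.
Mind the look-alikes: they are no part of the job. What is shaped like the board_orange but grey or pink is not meant. Leave any grey or turquoise look-alike of the board_green alone.

How it is judged:
By the outcome, as a careful person would: the job done as asked, in the order asked, and still so for the second after the job is handed in, with the robot touching nothing.
It also fails if it takes over 109 s, if anything falls off the work surface, if the arm or the gripper's body presses on something with over 40 N, if the wrist force passes 120 N, or if a joint passes its speed limit or range.

## Working session

There is one attempt and no reset: what is moved stays moved. The work goes in short steps, Python scripts to look and compute and a shell command to move; the robot and the scene stay as the last step left them, time stands still between calls to the robot, and variables do not carry over. Pictures are saved under pics/ and viewed, about 12 in all and at most 16, crops included, and the job is handed in when it is done.

```bash
mkdir -p pics
python3 - <<'E'
from workcell import telemetry, optics, bot
import cv2
for n in("top","scene"):
    p,d=optics.camera(n); cv2.imwrite(f"pics/{n}0.png",p[:,:,::-1])
    print(n,optics.camera_info(n))
print(optics.camera_info("wrist"));print(telemetry.get_obs(),bot.grip_depth)
E
```

```text
top {'camera_matrix': array([[454.47267607,   0.        , 324.67107408],
       [  0.        , 454.47267607, 238.74836503],
       [  0.        ,   0.        ,   1.        ]]), 'k1': -0.0826469337599595, 'xyz': array([0.36134097, 0.00866682, 1.07851443]), 'attitude': array([-1.73721362e+02, -2.03921333e-02, -9.14427571e+01])}
scene {'camera_matrix': array([[550.92775511,   0.        , 320.92831747],
       [  0.        , 550.92775511, 242.06633611],
       [  0.        ,   0.        ,   1.        ]]), 'k1': -0.08257922500452353, 'xyz': array([ 1.37757234, -0.01345923,  0.79878579]), 'attitude': array([-130.22903008,    0.99361176,   87.51972204])}
{'camera_matrix': array([[421.06119974,   0.        , 319.59014253],
       [  0.        , 421.06119974, 243.25430357],
       [  0.        ,   0.        ,   1.        ]]), 'k1': -0.050244538374286996, 'mount': array([[-6.79415676e-04, -9.63041184e-01, -2.69353329e-01,
         6.78330396e-02],
       [ 9.99999751e-01, -6.02565743e-04, -3.67992036e-04,
        -6.41473325e-04],
       [ 1.92088398e-04, -2.69353512e-01,  9.63041354e-01,
        -1.43429272e-01],
       [ 0.00000000e+00,  0.00000000e+00,  0.00000000e+00,
         1.00000000e+00]])}
{'time': 0.1, 'q': array([ 7.09330196e+01,  5.00828558e+00,  1.00411392e+01,  9.50980985e+01,
       -1.81801864e-03,  9.00013359e+01]), 'qd': array([-0.05142188, -0.14079452,  0.09200815, -0.006931  ,  0.0937626 ,
        0.00236009]), 'joint_efforts': array([-4.35767943e-04, -5.21561265e+01,  4.65652442e+01,  1.59876893e-02,
       -4.13773796e-05, -1.38405767e-05]), 'ee_pos': array([0.1796196 , 0.51965117, 0.23066993]), 'tcp_rot': array([-1.79934755e+02,  1.81953871e-03,  1.60931686e+02]), 'wrist_force': array([0.0691637 , 0.1233561 , 0.32415725]), 'torque': array([0.04353932, 0.01325277, 0.03337071]), 'opening': 0.08510037320179728} 0.0187
```

View pics/top0.png

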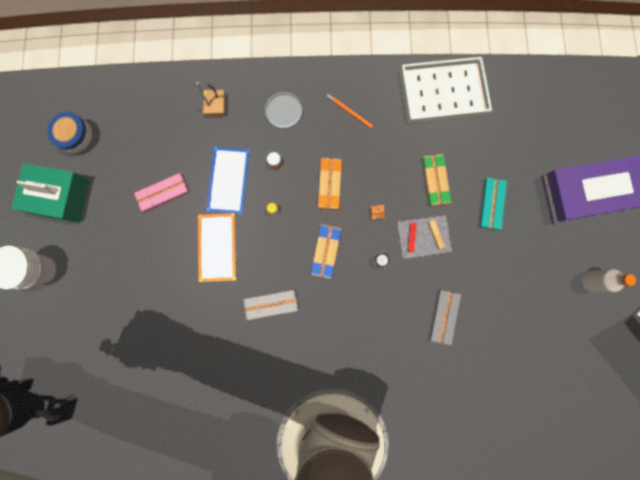

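View pics/scene0.png

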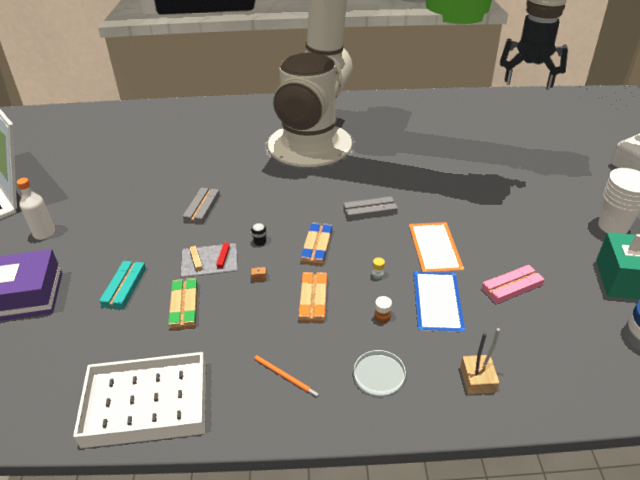

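```bash
cat > h.py <<'E'
import numpy as np, cv2
from scipy.spatial.transform import Rotation as Ro
from workcell import telemetry, optics
def campose(n):
    i=optics.camera_info(n)
    if n=="wrist":
        o=telemetry.get_obs(); R=Ro.from_euler('xyz',o["tcp_rot"],degrees=True).as_matrix(); M=i["mount"]
        return i,R@M[:3,:3],R@M[:3,3]+o["ee_pos"]
    return i,Ro.from_euler('xyz',i["attitude"],degrees=True).as_matrix(),i["xyz"]
def shot(n,f=None):
    C=campose(n); p,d=optics.camera(n)
    if f: cv2.imwrite("pics/"+f,p[:,:,::-1])
    return C,p,d
def cast(C,uv,z):
    i,R,t=C; k=i["camera_matrix"]; uv=np.atleast_2d(uv).astype(float)
    s=(uv-[k[0,2],k[1,2]])/k[0,0]; a=s.copy()
    for _ in range(8): a=s/(1+i["k1"]*(a**2).sum(1,keepdims=True))
    r=np.c_[a,np.ones(len(a))]@R.T
    return (t+r*((z-t[2])/r[:,2])[:,None])[:,:2]
HS={"blue":(105,125),"orange":(8,16),"green":(50,75),"red":(0,5),"pale":(15,28),"white":(0,180)}
def mask(p,c,smin=150,vmin=60):
    h=cv2.cvtColor(p,cv2.COLOR_RGB2HSV); a,b=HS[c]
    if c=="white": return cv2.inRange(h,(0,0,190),(180,60,255))
    return cv2.inRange(h,(a,smin,vmin),(b,255,255))
def rects(C,m,z,amin=15,close=0):
    """outer contours, cast on plane z -> minAreaRect (mm)"""
    if close: m=cv2.morphologyEx(m,cv2.MORPH_CLOSE,np.ones((close,close),np.uint8))
    out=[]
    for c in cv2.findContours(m,cv2.RETR_EXTERNAL,cv2.CHAIN_APPROX_NONE)[0]:
        if cv2.contourArea(c)<amin: continue
        (px,py)=c[:,0].mean(0)
        (x,y),(w,l),a=cv2.minAreaRect((cast(C,c[:,0],z)*1000).astype(np.float32))
        if w<l: w,l,a=l,w,a+90
        a=(a+90)%180-90
        out.append((int(px),int(py),round(x,1),round(y,1),round(w,1),round(l,1),round(a,1)))
    return out
def rows(x,y,z,yaw):
    """tool shift/turn from the present pose to a target (mm, deg), nearest half turn"""
    o=telemetry.get_obs(); R=Ro.from_euler('xyz',o["tcp_rot"],degrees=True)
    d=R.inv().apply(np.array([x,y,z])/1000-o["ee_pos"]); w=o["tcp_rot"][2]
    t=(yaw-w+90)%180-90
    rv=(R.inv()*Ro.from_euler('xyz',[180,0,w+t],degrees=True)).as_rotvec()
    print("shift",d.round(4),"rv",rv.round(4),"| q6",o["q"][5].round(1),"at",(o["ee_pos"]*1000).round(1),o["tcp_rot"].round(2),"t",o["time"])
E
python3 - <<'E'
from h import *
for n in("top","scene"):
    C,p,d=shot(n)
    for c in("blue","orange","green"):
        print(n,c,"z18",[r for r in rects(C,mask(p,c),.018,15)])
    print(n,"pads",[r for r in rects(C,mask(p,"white"),.003,500)])
    for c in("red","pale"): print(n,c,"z17",rects(C,mask(p,c,100),.017,15))
    if n=="top":
        for nm,uv,z in(("jar",(274,159),.045),("vial",(272,208),.042),("block",(377,212),.024),("eyep",(382,260),.042)):
            print(nm,cast(C,uv,z))
        cv2.imwrite("pics/c1.png",cv2.resize(p[130:330,120:520,::-1],(800,400),interpolation=cv2.INTER_CUBIC))
E
```

```text
top blue z18 [(328, 270, 403.4, -0.5, 16.3, 14.0, -1.5), (315, 268, 409.3, 27.7, 17.8, 14.2, -12.7), (335, 233, 488.9, -20.9, 18.1, 14.3, -12.9), (323, 231, 495.2, 8.8, 16.6, 14.1, -1.5), (64, 129, 768.4, 647.2, 89.0, 83.9, 61.9)]
top orange z18 [(628, 279, 360.2, -728.2, 34.7, 26.6, 87.8), (233, 241, 478.3, 220.0, 109.0, 2.4, -0.2), (198, 245, 468.8, 302.0, 142.3, 4.8, 0.4), (377, 211, 538.5, -120.2, 28.8, 28.5, -1.4), (329, 201, 567.8, -6.0, 49.8, 28.9, 88.6), (330, 164, 655.3, -14.3, 48.0, 29.6, 88.6), (352, 112, 785.6, -69.9, 116.6, 9.9, 51.4), (545, 4, 1080.2, -614.5, 485.2, 32.3, 89.9)]
top green z18 [(433, 197, 570.3, -255.9, 17.1, 13.8, 8.2), (445, 196, 572.6, -285.3, 18.0, 13.0, 10.7), (427, 161, 657.7, -246.9, 15.3, 12.2, -3.2), (439, 160, 660.9, -276.4, 17.7, 12.2, -3.4)]
top pads [(290, 447, -4.7, 98.7, 133.3, 41.5, -7.9), (10, 266, 430.1, 776.6, 105.2, 70.5, 2.7), (216, 247, 466.4, 264.6, 144.9, 73.3, 0.9), (607, 186, 595.3, -706.5, 130.0, 55.0, -81.7), (227, 180, 630.0, 237.3, 145.7, 73.6, -6.6), (446, 87, 855.1, -310.4, 207.5, 145.5, -84.3), (317, 37, 1007.0, 2.9, 1729
[... 1787 characters left out ...]
0), (626, 178, 226.6, 822.4, 115.5, 74.1, -27.1)]
scene red z17 [(222, 254, 480.7, -200.2, 81.6, 16.6, -7.7)]
scene pale z17 [(281, 371, 795.8, -70.6, 116.0, 3.2, 51.4), (479, 372, 820.2, 269.5, 77.7, 58.7, -0.0), (174, 304, 621.0, -284.6, 45.1, 7.6, 11.5), (182, 304, 620.7, -266.2, 124.4, 49.2, 6.6), (313, 293, 614.3, -10.3, 126.4, 49.0, -3.4), (258, 270, 535.1, -121.5, 25.4, 12.2, 86.6), (198, 267, 520.3, -248.4, 14.4, 12.6, 13.7), (305, 259, 508.6, -23.2, 17.4, 9.5, 86.4), (378, 263, 529.1, 130.8, 37.7, 23.2, -6.6), (193, 250, 466.3, -265.8, 36.5, 12.9, 17.4), (316, 247, 468.0, 4.2, 100.1, 23.7, -4.2), (437, 251, 480.8, 261.2, 156.1, 86.5, 0.4), (22, 180, 149.6, -769.4, 20.8, 14.2, 84.9)]
```

View pics/c1.png

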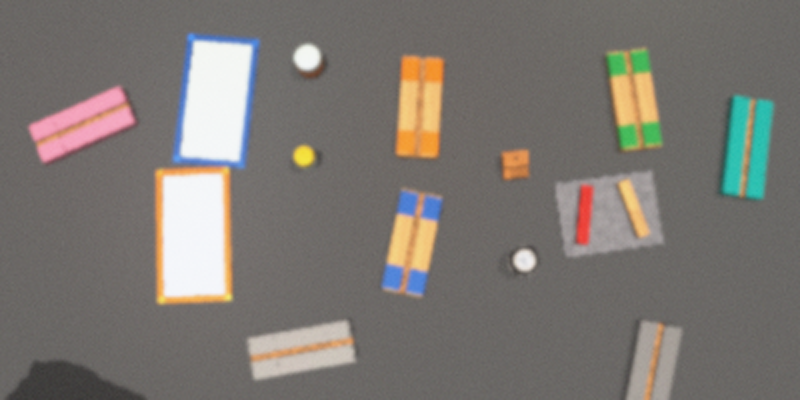

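```bash
sed -i 's/t=(yaw-w+90)%180-90/t=(yaw-w+180)%360-180/' h.py; python3 -c "
from h import *
rows(449,4,140,-12.8)"
```

```text
shift [-0.4231 -0.3994  0.0912] rv [-1.0000e-04  1.2000e-03  3.0322e+00] | q6 90.0 at [179.6 519.7 230.9] [-179.96   -0.    160.93] t 0.2
```

```bash
R="see rows"; python3 -m inch '[[-0.42,-0.40,0.05,0,0,1.4,0.1],[-0.42,-0.40,0.05,0,0,1.4,0.1],[-0.42,-0.40,0.05,0,0,1.4,0.1],[-0.42,-0.40,0.05,0,0,1.4,0.1],[-0.42,-0.40,0.05,0,0,1.4,0.1],[-0.42,-0.40,0.05,0,0,1.4,0.1],[-0.42,-0.40,0.05,0,0,1.4,0.1],[-0.42,-0.40,0.05,0,0,1.4,0.1],[-0.42,-0.40,0.05,0,0,1.4,0.1],[-0.42,-0.40,0.05,0,0,1.4,0.1],[-0.42,-0.40,0.05,0,0,1.4,0.1],[-0.42,-0.40,0.05,0,0,1.4,0.1]]' 60; python3 -c "
from h import *
rows(449,4,140,-12.8)"
```

```text
time: 1.2
ee_pos: [0.4088, 0.0752, 0.1884]
tcp_rot: [180.0, -0.0, 80.3]
wrist_force: [-0.1, 2.1, -0.6]
opening: 0.0766
shift [-0.0634  0.0516  0.0484] rv [ 3.0000e-04 -8.0000e-04  1.6246e+00] | q6 110.1 at [408.8  75.2 188.4] [ 1.7996e+02 -2.0000e-02  8.0280e+01] t 1.2
```

```bash
python3 -m inch '[[-0.0634,0.0516,0.0484,0,0,-1.517,0.1],[-0.0634,0.0516,0.0484,0,0,-1.517,0.1],[-0.0634,0.0516,0.0484,0,0,-1.517,0.1],[-0.0634,0.0516,0.0484,0,0,-1.517,0.1],[-0.0634,0.0516,0.0484,0,0,-1.517,0.1],[-0.0634,0.0516,0.0484,0,0,-1.517,0.1],[-0.0634,0.0516,0.0484,0,0,-1.517,0.1],[-0.0634,0.0516,0.0484,0,0,-1.517,0.1],[-0.0634,0.0516,0.0484,0,0,-1.517,0.1],[-0.0634,0.0516,0.0484,0,0,-1.517,0.1],[-0.0634,0.0516,0.0484,0,0,-1.517,0.1],[-0.0634,0.0516,0.0484,0,0,-1.517,0.1]]'
cat >> h.py <<'E'
def board(c,f=None,z=.018,n="wrist",smin=150):
    """board by its bands: band patches within one board length -> centre, angle, extents"""
    C,p,d=shot(n,f); m=mask(p,c,smin); o=telemetry.get_obs()["ee_pos"][:2]*1000
    P=[]
    for k in cv2.findContours(m,cv2.RETR_EXTERNAL,cv2.CHAIN_APPROX_NONE)[0]:
        if cv2.contourArea(k)<150: continue
        q=cast(C,k[:,0],z)*1000
        if np.linalg.norm(q.mean(0)-o)<100: P.append(q)
    print("patches",[q.mean(0).round(1).tolist() for q in P])
    (x,y),(w,l),a=cv2.minAreaRect(np.vstack(P).astype(np.float32))
    if w<l: w,l,a=l,w,a+90
    a=(a+90)%180-90
    print("board",c,"centre",round(x,1),round(y,1),"size",round(w,1),round(l,1),"ang",round(a,1))
    return x,y,a
E
python3 -c "
from h import *
x,y,a=board('blue','w1.png')
rows(x,y,20,a+180)"
```

```text
time: 2.2
ee_pos: [0.449, 0.0064, 0.1398]
tcp_rot: [-180.0, -0.0, 165.7]
wrist_force: [-0.3, -0.2, 0.7]
opening: 0.0769
patches [[489.0, -19.7], [494.4, 9.3], [413.5, -1.0]]
board blue centre 459.4 1.4 size 94.7 48.1 ang -13.0
shift [-0.0114 -0.0023  0.1198] rv [-0.0001 -0.0002 -0.013 ] | q6 14.6 at [449.    6.4 139.8] [-1.8000e+02 -1.0000e-02  1.6623e+02] t 2.25
```

View pics/w1.png

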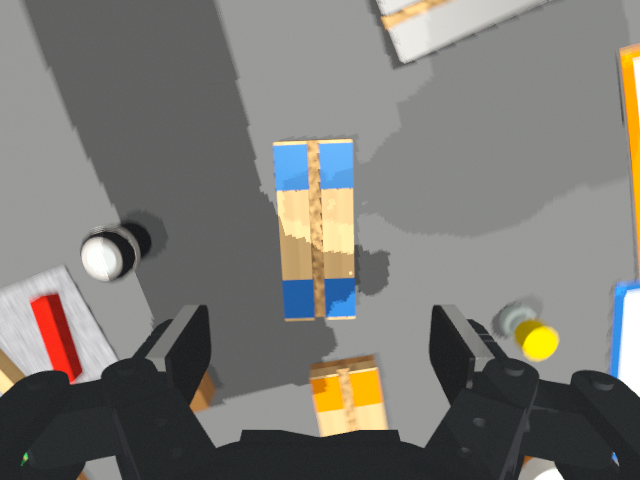

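```bash
python3 -c "
from h import *
x,y,a=board('blue',smin=100)
rows(x,y,5,a+180)"
```

```text
patches [[496.8, 7.4], [488.6, -20.3], [413.9, 0.6], [412.9, 26.1]]
board blue centre 450.0 3.0 size 113.5 48.9 ang -13.0
shift [-0.0018 -0.003   0.1348] rv [-0.     -0.0002 -0.0271] | q6 15.3 at [449.    6.4 139.8] [-1.8000e+02 -1.0000e-02  1.6548e+02] t 2.3
```

```bash
python3 -m inch '[[-0.002,-0.003,0.04,0,0,-0.02,0.1],[-0.002,-0.003,0.08,0,0,-0.02,0.1],[-0.002,-0.003,0.115,0,0,-0.02,0.1],[-0.002,-0.003,0.136,0,0,-0.02,0.1],[-0.002,-0.003,0.136,0,0,-0.02,0.1],[-0.002,-0.003,0.136,0,0,-0.02,0.3],[-0.002,-0.003,0.136,0,0,-0.02,0.6],[-0.002,-0.003,0.136,0,0,-0.02,0.6],[-0.002,-0.003,0.136,0,0,-0.02,0.6],[-0.002,-0.003,0.136,0,0,-0.02,0.6],[-0.002,-0.003,0.136,0,0,-0.02,0.6],[-0.002,-0.003,0.136,0,0,-0.02,0.6]]' 40; python3 -c "
from h import *
rows(629,237.5,130,173.5)"
```

```text
time: 3.3
ee_pos: [0.4518, 0.003, 0.0062]
tcp_rot: [179.9, 0.2, 166.4]
wrist_force: [-1.0, -0.3, 7.6]
opening: 0.0467
shift [-0.1178  0.2696 -0.1231] rv [ 0.0007  0.0037 -0.1231] | q6 13.9 at [451.8   3.    6.2] [179.95   0.21 166.45] t 3.3
```

```bash
python3 -m inch '[[0,0,-0.04,0,0,0,0.6],[0,0,-0.08,0,0,0,0.6],[0,0,-0.123,0,0,0,0.6],[-0.118,0.27,-0.123,0,0,-0.123,0.6],[-0.118,0.27,-0.123,0,0,-0.123,0.6],[-0.118,0.27,-0.123,0,0,-0.123,0.6],[-0.118,0.27,-0.123,0,0,-0.123,0.6],[-0.118,0.27,-0.123,0,0,-0.123,0.6],[-0.118,0.27,-0.123,0,0,-0.123,0.6],[-0.118,0.27,-0.123,0,0,-0.123,0.6],[-0.118,0.27,-0.123,0,0,-0.123,0.6],[-0.118,0.27,-0.123,0,0,-0.123,0.6]]'; python3 -c "
from h import *
C,p,d=shot('wrist','w2.png')
rows(629,237.5,9,173.5)
o=telemetry.get_obs();print(o['wrist_force'],o['opening'])"
```

```text
time: 4.3
ee_pos: [0.6288, 0.2399, 0.1256]
tcp_rot: [-180.0, -0.1, 173.6]
wrist_force: [-0.4, -0.6, -0.2]
opening: 0.0468
shift [-0.001  -0.001   0.1176] rv [-0.0005 -0.0007  0.0014] | q6 27.2 at [628.2 238.6 126.6] [-1.7997e+02 -4.0000e-02  1.7358e+02] t 4.35
[-0.16502377 -0.51187541  0.20378765] 0.04662483199137361
```

View pics/w2.png

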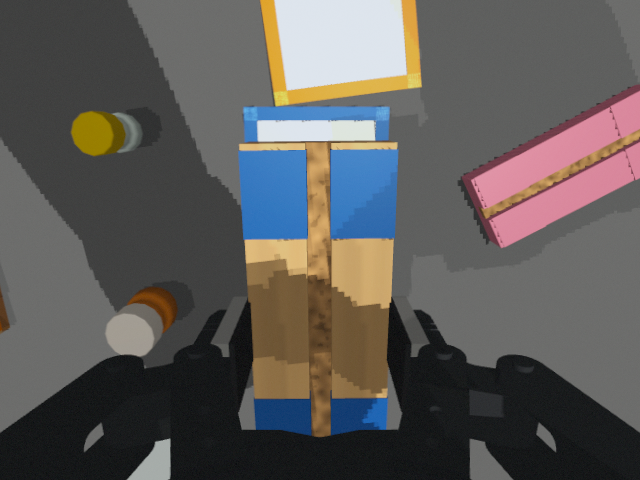

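```bash
python3 -m inch '[[-0.001,-0.001,0.04,0,0,0,0.6],[-0.001,-0.001,0.08,0,0,0,0.6],[-0.001,-0.001,0.105,0,0,0,0.6],[-0.001,-0.001,0.117,0,0,0,0.6],[-0.001,-0.001,0.117,0,0,0,0.6],[-0.001,-0.001,0.117,0,0,0,0.6]]'; python3 -m inch '[[0,0,0,0,0,0,0.25],[0,0,0,0,0,0,0.25],[0,0,0,0,0,0,0.25],[0,0,-0.04,0,0,0,0.2],[0,0,-0.08,0,0,0,0.2],[0,0,-0.11,0,0,0,0.2],[0,0,-0.11,0,0,0,0.2]]'; python3 -c "
from h import *
rows(580,237.5,200,173.5);rows(611,-10,140,175)"
```

```text
time: 4.85
ee_pos: [0.629, 0.2359, 0.0117]
tcp_rot: [180.0, 0.1, 173.5]
wrist_force: [-0.4, -0.0, -0.6]
opening: 0.047
time: 5.43
ee_pos: [0.6314, 0.2378, 0.1286]
tcp_rot: [179.7, 0.6, 173.5]
wrist_force: [0.4, 0.7, -0.1]
opening: 0.0684
shift [ 0.0504 -0.0057 -0.0719] rv [0.005  0.0097 0.0006] | q6 27.1 at [631.4 237.8 128.6] [179.71   0.55 173.53] t 5.4333
shift [-0.0077 -0.2484 -0.0126] rv [ 0.0049  0.0097 -0.0256] | q6 27.1 at [631.4 237.8 128.6] [179.71   0.55 173.53] t 5.4333
```

```bash
python3 -m inch '[[0,0,-0.035,-0.005,-0.01,0,0.1],[0,0,-0.07,-0.005,-0.01,0,0.1],[0,0,-0.07,-0.005,-0.01,0,0.1],[0,0,-0.07,-0.005,-0.01,0,0.1]]'; python3 -c "
from h import *
C,p,d=shot('wrist','w3.png')
print(rects(C,mask(p,'blue',100),.003,1000)); print(rects(C,mask(p,'blue',100),.021,300)); print('wht',rects(C,mask(p,'white'),.003,300))
board('blue',z=.021,smin=100)
o=telemetry.get_obs();print(o['ee_pos'],o['tcp_rot'])"
```

```text
time: 5.77
ee_pos: [0.63, 0.2372, 0.1931]
tcp_rot: [179.6, 0.8, 173.5]
wrist_force: [0.4, 0.4, -0.8]
opening: 0.0766
[(315, 195, 628.8, 237.0, 160.7, 88.6, -6.4)]
[(315, 195, 625.1, 237.3, 152.0, 83.8, -6.4)]
wht [(341, 281, 690.0, 245.6, 40.8, 25.3, 85.1), (319, 160, 603.6, 239.9, 93.8, 72.2, -6.4), (336, 41, 506.0, 265.0, 72.4, 63.0, -88.9)]
patches [[621.8, 237.7]]
board blue centre 625.4 237.3 size 151.8 83.8 ang -6.4
[0.62888487 0.23680737 0.18948793] [179.72100946   0.55704174 173.5343451 ]
```

View pics/w3.png

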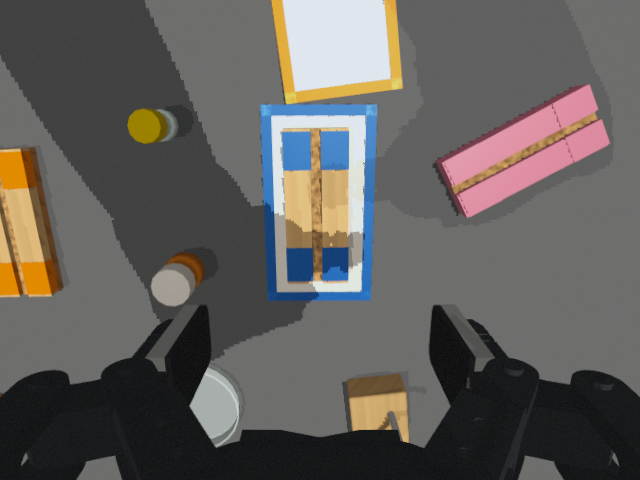

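```bash
python3 - <<'E'
s=open('h.py').read()
s=s.replace("""    for k in cv2.findContours(m,cv2.RETR_EXTERNAL,cv2.CHAIN_APPROX_NONE)[0]:
        if cv2.contourArea(k)<150: continue
        q=cast(C,k[:,0],z)*1000
        if""","""    K,H=cv2.findContours(m,cv2.RETR_CCOMP,cv2.CHAIN_APPROX_NONE)
    for k,h in zip(K,H[0]):
        if cv2.contourArea(k)<150 or h[3]>=0: continue
        q=cast(C,k[:,0],z)*1000
        if max(np.ptp(q,axis=0))<70 and""")
open('h.py','w').write(s)
E
python3 -c "
from h import *
board('blue',z=.021,smin=100)
C,p,d=shot('wrist'); print(rects(C,mask(p,'blue',100),.003,1000))
rows(611,-10,140,175)"
```

```text
patches [[671.2, 245.2], [668.0, 217.4], [580.4, 226.1], [583.2, 253.8]]
board blue centre 625.8 235.5 size 115.6 48.4 ang -5.8
[(336, 153, 585.0, 254.4, 29.0, 21.3, -5.4), (297, 154, 582.1, 225.0, 29.0, 21.9, -4.6), (320, 202, 629.2, 237.0, 161.4, 88.8, -6.4)]
shift [-0.01   -0.2473  0.0476] rv [ 0.0039  0.0082 -0.0255] | q6 27.1 at [628.5 236.7 188.5] [179.77   0.47 173.54] t 5.9667
```

```bash
python3 -m inch '[[-0.01,-0.247,0.048,0.004,0.008,-0.025,0.1],[-0.01,-0.247,0.048,0.004,0.008,-0.025,0.1],[-0.01,-0.247,0.048,0.004,0.008,-0.025,0.1],[-0.01,-0.247,0.048,0.004,0.008,-0.025,0.1],[-0.01,-0.247,0.048,0.004,0.008,-0.025,0.1],[-0.01,-0.247,0.048,0.004,0.008,-0.025,0.1],[-0.01,-0.247,0.048,0.004,0.008,-0.025,0.1],[-0.01,-0.247,0.048,0.004,0.008,-0.025,0.1],[-0.01,-0.247,0.048,0.004,0.008,-0.025,0.1],[-0.01,-0.247,0.048,0.004,0.008,-0.025,0.1]]'; python3 -c "
from h import *
x,y,a=board('orange',smin=150)
rows(x,y,6,a+180)"
```

```text
time: 6.8
ee_pos: [0.6116, -0.0086, 0.1405]
tcp_rot: [179.9, 0.1, 175.0]
wrist_force: [-0.1, -0.5, 0.4]
opening: 0.077
patches []Traceback (most recent call last):
  File "<string>", line 3, in <module>
    x,y,a=board('orange',smin=150)
          ~~~~~^^^^^^^^^^^^^^^^^^^
  File "h.py", line 54, in board
    (x,y),(w,l),a=cv2.minAreaRect(np.vstack(P).astype(np.float32))
                                  ~~~~~~~~~^^^
    return _nx.concatenate(arrs, 0, dtype=dtype, casting=casting)
           ~~~~~~~~~~~~~~~^^^^^^^^^^^^^^^^^^^^^^^^^^^^^^^^^^^^^^^
ValueError: need at least one array to concatenate
```

```bash
python3 -c "
from h import *
C,p,d=shot('wrist')
h=cv2.cvtColor(p,cv2.COLOR_RGB2HSV); print([h[v,u].tolist() for v in(150,165,230,260,295,310) for u in(300,340)])
for s in (190,215,235):
  try: x,y,a=board('orange',smin=s)
  except Exception as e: print('no')
rows(x,y,6,a+180)"
```

```text
[[23, 186, 255], [24, 171, 255], [23, 190, 255], [23, 182, 255], [20, 96, 255], [19, 99, 255], [18, 116, 194], [18, 118, 190], [17, 255, 211], [22, 255, 255], [17, 255, 211], [22, 255, 255]]
patches []
no
patches []
no
patches []
noTraceback (most recent call last):
  File "<string>", line 8, in <module>
    rows(x,y,6,a+180)
         ^
NameError: name 'x' is not defined
```

Orange hue is 17–24 here, saturation over ~160 against wood's ~100–120.

```bash
sed -i 's/"orange":(8,16)/"orange":(8,27)/' h.py; python3 -c "
from h import *
x,y,a=board('orange','w4.png',smin=155)
rows(x,y,6,a+180)"
```

```text
patches [[655.9, -0.1], [653.9, -27.4], [569.0, 7.7], [566.3, -20.1]]
board orange centre 611.6 -10.0 size 116.4 48.8 ang -4.9
shift [ 0.0002 -0.0014  0.1348] rv [ 0.0009  0.0021 -0.0004] | q6 4.1 at [611.7  -8.7 140.8] [1.7995e+02 1.2000e-01 1.7504e+02] t 7.1
```

```bash
python3 -m inch '[[0,-0.001,0.04,0,0,0,0.1],[0,-0.001,0.08,0,0,0,0.1],[0,-0.001,0.115,0,0,0,0.1],[0,-0.001,0.133,0,0,0,0.1],[0,-0.001,0.133,0,0,0,0.1],[0,-0.001,0.133,0,0,0,0.3],[0,-0.001,0.133,0,0,0,0.6],[0,-0.001,0.133,0,0,0,0.6],[0,-0.001,0.133,0,0,0,0.6],[0,-0.001,0.133,0,0,0,0.6],[0,-0.001,0.133,0,0,0,0.6]]'; python3 -c "
from h import *
rows(465.5,265,120,180.7)"
```

```text
time: 8.02
ee_pos: [0.6134, -0.0104, 0.0106]
tcp_rot: [179.9, 0.4, 175.0]
wrist_force: [-0.5, 0.4, 7.7]
opening: 0.0463
shift [ 0.1708  0.2615 -0.1102] rv [ 0.0009  0.0064 -0.0999] | q6 4.0 at [613.4 -10.4  10.6] [179.93   0.36 174.97] t 8.0167
```

```bash
python3 -m inch '[[0,0,-0.04,0,0,0,0.6],[0,0,-0.08,0,0,0,0.6],[0,0,-0.11,0,0,0,0.6],[0.169,0.261,-0.11,0,0.006,-0.1,0.6],[0.169,0.261,-0.11,0,0.006,-0.1,0.6],[0.169,0.261,-0.11,0,0.006,-0.1,0.6],[0.169,0.261,-0.11,0,0.006,-0.1,0.6],[0.169,0.261,-0.11,0,0.006,-0.1,0.6],[0.169,0.261,-0.11,0,0.006,-0.1,0.6],[0.169,0.261,-0.11,0,0.006,-0.1,0.6],[0.169,0.261,-0.11,0,0.006,-0.1,0.6],[0.169,0.261,-0.11,0,0.006,-0.1,0.6]]'; python3 -c "
from h import *
rows(467.5,265,13,180.9)"
```

```text
time: 9.02
ee_pos: [0.4645, 0.2678, 0.119]
tcp_rot: [179.8, -0.1, -179.1]
wrist_force: [0.4, 0.0, -1.2]
opening: 0.0462
shift [-0.0033 -0.0031  0.106 ] rv [ 0.0027 -0.0025  0.0008] | q6 28.9 at [464.5 267.8 119. ] [ 1.7984e+02 -1.4000e-01 -1.7905e+02] t 9.0167
```

```bash
python3 -m inch '[[-0.002,-0.001,0.04,0,0,0,0.6],[-0.002,-0.001,0.08,0,0,0,0.6],[-0.002,-0.001,0.08,0,0,0,0.6],[-0.002,-0.001,0.08,0,0,0,0.6]]'; python3 -c "
from h import *
rows(467.5,265,13,180.9)"
```

```text
time: 9.35
ee_pos: [0.4669, 0.2624, 0.0372]
tcp_rot: [-180.0, -0.4, -179.3]
wrist_force: [0.8, -0.3, 0.2]
opening: 0.0464
shift [-0.0008  0.0026  0.0242] rv [-0.0007 -0.0066 -0.0039] | q6 28.6 at [466.9 262.4  37.2] [-179.96   -0.38 -179.32] t 9.35
```

```bash
python3 -m inch '[[-0.001,0.0015,0.015,0,0,-0.003,0.6],[-0.001,0.0015,0.025,0,0,-0.003,0.6],[-0.001,0.0015,0.025,0,0,-0.003,0.6],[-0.001,0.0015,0.025,0,0,-0.003,0.6],[-0.001,0.0015,0.025,0,0,-0.003,0.2],[-0.001,0.0015,0.025,0,0,-0.003,0.2],[-0.001,0.0015,0.025,0,0,-0.003,0.2],[-0.001,0.0015,-0.015,0,0,-0.003,0.1],[-0.001,0.0015,-0.055,0,0,-0.003,0.1],[-0.001,0.0015,-0.095,0,0,-0.003,0.1],[-0.001,0.0015,-0.135,0,0,-0.003,0.1],[-0.001,0.0015,-0.155,0,0,-0.003,0.1]]';python3 -m inch '[[0,0,0,0,0,0,0.1],[0,0,0,0,0,0,0.1],[0,0,0,0,0,0,0.1]]'; python3 -c "
from h import *
x,y,a=board('orange','w5.png',smin=155,z=.021)
C,p,d=shot('wrist')
print(rects(C,mask(p,'white'),.003,300));print(rects(C,mask(p,'orange',155),.003,2000))
rows(480,-225,150,180)"
```

```text
time: 10.35
ee_pos: [0.4701, 0.2652, 0.1983]
tcp_rot: [179.8, 0.1, -179.1]
wrist_force: [0.8, 1.3, 0.0]
opening: 0.0772
time: 10.6
ee_pos: [0.4692, 0.2647, 0.192]
tcp_rot: [180.0, -0.3, -179.1]
wrist_force: [0.7, -0.7, -1.2]
opening: 0.0769
patches [[511.0, 278.4], [511.4, 251.0], [423.1, 277.0], [423.4, 249.6]]
board orange centre 467.4 264.0 size 115.9 48.2 ang 0.9
[(289, 365, 618.5, 238.0, 122.1, 72.5, -6.4), (320, 204, 466.0, 264.2, 144.2, 72.5, 0.8), (193, 28, 331.0, 173.6, 38.7, 21.5, -81.2)]
[(320, 204, 466.0, 264.3, 160.5, 88.3, 1.0)]
shift [-0.004  -0.4896  0.0413] rv [-0.0002 -0.0059  0.0152] | q6 28.5 at [468.8 264.5 191.3] [-179.99   -0.34 -179.13] t 10.7
```

View pics/w5.png

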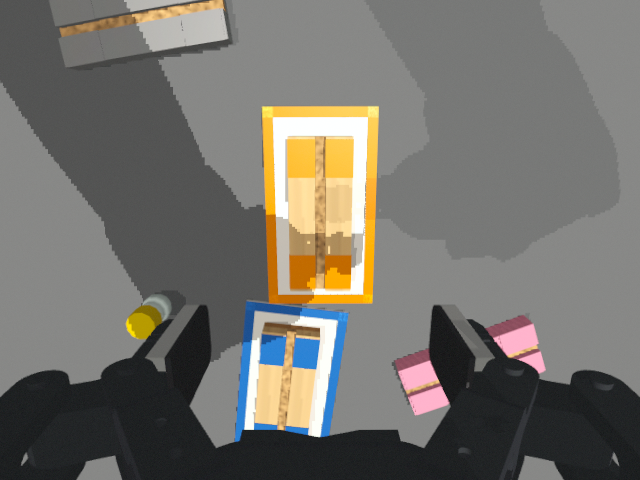

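```bash
python3 -m inch '[[-0.004,-0.49,0.02,0,0,0.015,0.5],[-0.004,-0.49,0.02,0,0,0.015,0.5],[-0.004,-0.49,0.02,0,0,0.015,0.5],[-0.004,-0.49,0.02,0,0,0.015,0.5],[-0.004,-0.49,0.02,0,0,0.015,0.5],[-0.004,-0.49,0.02,0,0,0.015,0.5],[-0.004,-0.49,0.02,0,0,0.015,0.5],[-0.004,-0.49,0.02,0,0,0.015,0.5],[-0.004,-0.49,0.02,0,0,0.015,0.5],[-0.004,-0.49,0.02,0,0,0.015,0.5],[-0.004,-0.49,0.02,0,0,0.015,0.5],[-0.004,-0.49,0.02,0,0,0.015,0.5]]';python3 -m inch '[[0,0,0.01,0,0,0,0.5],[0,0,0.02,0,0,0,0.5],[0,0,0.02,0,0,0,0.5],[0,0,0.02,0,0,0,0.5],[0,0,0.02,0,0,0,0.5]]'; python3 -c "
from h import *
C,p,d=shot('wrist','w6.png')
h=cv2.cvtColor(p,cv2.COLOR_RGB2HSV)
print('red',rects(C,mask(p,'red',180),.017,300)); print('pale',rects(C,mask(p,'pale',70,100),.017,300))
rows(478,-200,60,172.2)"
```

```text
time: 11.7
ee_pos: [0.4797, -0.2278, 0.1708]
tcp_rot: [179.9, -0.3, 179.9]
wrist_force: [0.6, 0.3, -0.1]
opening: 0.043
time: 12.12
ee_pos: [0.4807, -0.224, 0.1523]
tcp_rot: [179.9, -0.2, -179.9]
wrist_force: [0.1, -0.0, 0.6]
opening: 0.0429
red [(351, 219, 476.5, -201.7, 70.0, 14.5, -7.1)]
pale [(273, 394, 610.3, -261.8, 69.0, 45.5, -1.8), (459, 302, 537.9, -121.9, 39.7, 36.0, 4.5), (80, 311, 546.8, -400.8, 112.3, 8.5, -12.6), (268, 231, 482.6, -259.2, 70.6, 16.0, 18.3)]
shift [0.0025 0.024  0.0926] rv [ 0.0006 -0.0035  0.1379] | q6 -25.1 at [ 480.9 -224.1  152.6] [ 179.95   -0.2  -179.9 ] t 12.1667
```

View pics/w6.png

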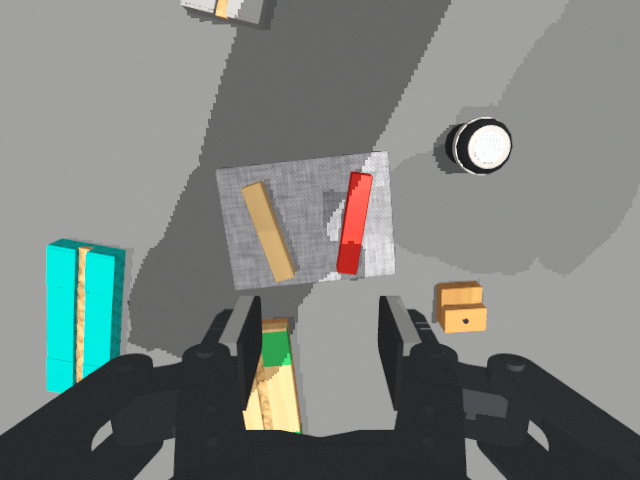

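```bash
python3 -m inch '[[0.0045,0.0224,0.02,0,0,0.126,0.5],[0.0045,0.0224,0.06,0,0,0.126,0.5],[0.0045,0.0224,0.1,0,0,0.126,0.5],[0.0045,0.0224,0.13,0,0,0.126,0.5],[0.0045,0.0224,0.146,0,0,0.126,0.5],[0.0045,0.0224,0.146,0,0,0.126,0.5],[0.0045,0.0224,0.146,0,0,0.126,0.95],[0.0045,0.0224,0.146,0,0,0.126,0.95],[0.0045,0.0224,0.146,0,0,0.126,0.95],[0.0045,0.0224,0.146,0,0,0.126,0.95],[0.0045,0.0224,0.146,0,0,0.126,0.95],[0.0045,0.0224,0.146,0,0,0.126,0.95]]' 30; python3 -c "
from h import *
rows(476,-200,156,180)"
```

```text
time: 13.17
ee_pos: [0.4767, -0.2028, 0.0081]
tcp_rot: [180.0, -0.1, 172.8]
wrist_force: [0.4, 1.2, 7.4]
opening: 0.0134
shift [ 0.0012  0.0027 -0.1479] rv [ 0.0002 -0.0011 -0.1257] | q6 -15.8 at [ 476.7 -202.8    8.1] [ 1.7999e+02 -6.0000e-02  1.7280e+02] t 13.1667
```

```bash
python3 -m inch '[[0,0,-0.03,0,0,0,0.95],[0,0,-0.07,0,0,0,0.95],[0,0,-0.11,0,0,0,0.95],[0,0,-0.14,0,0,0,0.95],[0,0,-0.14,0,0,0,0.95]]'; python3 -c "
from h import *
rows(669.6,231.1,100,264.2);print(telemetry.get_obs()['opening'])"
```

```text
time: 13.58
ee_pos: [0.4786, -0.2038, 0.154]
tcp_rot: [-179.9, 0.3, 172.8]
wrist_force: [1.2, -0.7, -0.3]
opening: 0.0133
shift [-0.1346  0.4555  0.0537] rv [-0.0068  0.0028 -1.5954] | q6 -15.8 at [ 478.6 -203.8  154. ] [-179.86    0.35  172.79] t 13.5833
0.013311239050011947
```

```bash
python3 -m inch '[[-0.1346,0.4555,0.04,0,0,-1.595,0.95],[-0.1346,0.4555,0.04,0,0,-1.595,0.95],[-0.1346,0.4555,0.04,0,0,-1.595,0.95],[-0.1346,0.4555,0.04,0,0,-1.595,0.95],[-0.1346,0.4555,0.04,0,0,-1.595,0.95],[-0.1346,0.4555,0.04,0,0,-1.595,0.95],[-0.1346,0.4555,0.04,0,0,-1.595,0.95],[-0.1346,0.4555,0.04,0,0,-1.595,0.95],[-0.1346,0.4555,0.04,0,0,-1.595,0.95],[-0.1346,0.4555,0.04,0,0,-1.595,0.95],[-0.1346,0.4555,0.04,0,0,-1.595,0.95],[-0.1346,0.4555,0.04,0,0,-1.595,0.95]]';python3 -m inch '[[-0.02,0,0,0,0,-0.08,0.95],[-0.02,0,0,0,0,-0.08,0.95],[-0.02,0,0,0,0,-0.08,0.95]]'; python3 -c "
from h import *
rows(669.6,231.1,60,264.2)"
```

```text
time: 14.58
ee_pos: [0.6675, 0.2369, 0.105]
tcp_rot: [179.8, 0.1, -100.8]
wrist_force: [0.9, -0.3, -0.4]
opening: 0.0129
time: 14.83
ee_pos: [0.6705, 0.2529, 0.1056]
tcp_rot: [179.8, 0.0, -96.7]
wrist_force: [0.2, -0.6, 0.8]
opening: 0.0126
shift [ 0.0217 -0.0018  0.0456] rv [ 0.0041  0.0002 -0.0151] | q6 -62.7 at [670.5 252.9 105.6] [ 1.7976e+02  1.0000e-02 -9.6670e+01] t 14.8333
```

```bash
python3 -m inch '[[0.0217,-0.002,0.02,0.004,0,-0.015,0.95],[0.0217,-0.002,0.05,0.004,0,-0.015,0.95],[0.0217,-0.002,0.065,0.004,0,-0.015,0.95],[0.0217,-0.002,0.065,0.004,0,-0.015,0.95],[0.0217,-0.002,0.065,0.004,0,-0.015,0.95]]'; python3 -c "
from h import *
C,p,d=shot('wrist','w7.png')
rows(669.6,231.1,26,264.2)"
```

```text
time: 15.25
ee_pos: [0.6694, 0.229, 0.0411]
tcp_rot: [180.0, -0.0, -96.0]
wrist_force: [0.1, -0.3, 1.1]
opening: 0.0133
shift [-0.0014  0.0007  0.0164] rv [-0.0013  0.0009 -0.0021] | q6 -65.2 at [670.1 229.6  42.4] [-1.7993e+02  5.0000e-02 -9.5920e+01] t 15.3
```

View pics/w7.png

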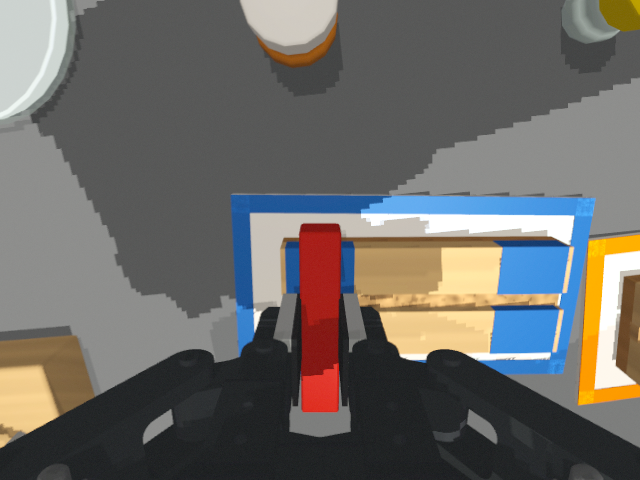

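```bash
python3 -m inch '[[-0.001,0,0.01,0,0,0,0.95],[-0.001,0,0.016,0,0,0,0.95],[-0.001,0,0.016,0,0,0,0.95],[-0.001,0,0.016,0,0,0,0.95],[-0.001,0,0.016,0,0,0,0.6],[-0.001,0,0.016,0,0,0,0.6],[-0.001,0,0.016,0,0,0,0.6],[-0.001,0,-0.02,0,0,0,0.5],[-0.001,0,-0.06,0,0,0,0.5],[-0.001,0,-0.1,0,0,0,0.5],[-0.001,0,-0.13,0,0,0,0.5],[-0.001,0,-0.13,0,0,0,0.5]]'; python3 -c "
from h import *
C,p,d=shot('wrist','w8.png')
print('red',rects(C,mask(p,'red',180),.035,300));board('blue',z=.021,smin=100)
rows(480,-255,160,198.3)"
```

```text
time: 16.3
ee_pos: [0.6716, 0.2318, 0.1792]
tcp_rot: [-179.5, 0.3, -95.8]
wrist_force: [1.0, 0.4, 1.2]
opening: 0.0425
red [(322, 245, 672.0, 244.5, 40.7, 12.5, 85.2), (325, 198, 668.6, 213.5, 36.3, 13.0, 84.6)]
patches [[697.0, 264.6], [582.3, 259.0], [586.0, 250.6], [660.7, 245.7], [681.7, 243.3], [580.8, 225.2], [658.0, 219.3], [678.8, 215.4]]
board blue centre 638.0 241.1 size 139.3 63.9 ang -5.7
shift [0.5033 0.1402 0.0112] rv [-0.0014  0.0031  1.1498] | q6 -65.1 at [670.6 231.4 172.5] [-1.7984e+02  1.0000e-01 -9.5820e+01] t 16.4
```

View pics/w8.png

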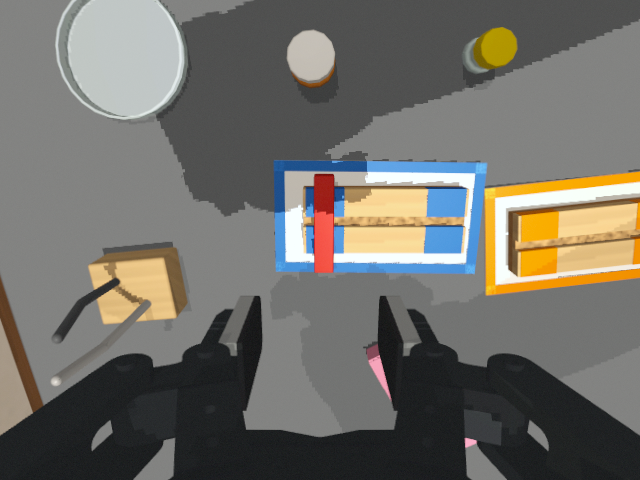

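```bash
python3 -m inch '[[0.507,0.143,0.02,0,0.003,1.15,0.5],[0.507,0.143,0.02,0,0.003,1.15,0.5],[0.507,0.143,0.02,0,0.003,1.15,0.5],[0.507,0.143,0.02,0,0.003,1.15,0.5],[0.507,0.143,0.02,0,0.003,1.15,0.5],[0.507,0.143,0.02,0,0.003,1.15,0.5],[0.507,0.143,0.02,0,0.003,1.15,0.5],[0.507,0.143,0.02,0,0.003,1.15,0.5],[0.507,0.143,0.02,0,0.003,1.15,0.5],[0.507,0.143,0.02,0,0.003,1.15,0.5],[0.507,0.143,0.02,0,0.003,1.15,0.5],[0.507,0.143,0.02,0,0.003,1.15,0.5]]';python3 -m inch '[[0,0,0.02,0,0,0,0.5],[0,0,0.02,0,0,0,0.5],[0,0,0.02,0,0,0,0.5],[0,0,0.02,0,0,0,0.5]]'; python3 -c "
from h import *
C,p,d=shot('wrist')
print('pale',rects(C,mask(p,'pale',70,100),.017,300))
rows(482.6,-259.2,6,198.3)"
```

```text
time: 17.4
ee_pos: [0.4843, -0.2347, 0.1498]
tcp_rot: [180.0, -0.2, -161.7]
wrist_force: [2.0, -0.6, 0.7]
opening: 0.0427
time: 17.73
ee_pos: [0.4861, -0.2325, 0.1313]
tcp_rot: [-180.0, -0.2, -161.7]
wrist_force: [0.5, -0.3, 0.7]
opening: 0.0428
pale [(453, 340, 526.1, -121.2, 43.9, 18.8, 64.0), (213, 307, 554.6, -286.1, 23.7, 10.1, -84.4), (46, 244, 551.4, -402.0, 120.6, 8.7, -12.3), (281, 217, 482.8, -259.9, 70.4, 14.7, 18.3)]
shift [ 0.0119 -0.0241  0.1259] rv [-0.0008 -0.0023  0.0015] | q6 -43.9 at [ 486.5 -232.4  131.8] [-1.7996e+02 -1.3000e-01 -1.6162e+02] t 17.7833
```

```bash
python3 -m inch '[[0.012,-0.0247,0.01,0,0,0,0.5],[0.012,-0.0247,0.05,0,0,0,0.5],[0.012,-0.0247,0.09,0,0,0,0.5],[0.012,-0.0247,0.115,0,0,0,0.5],[0.012,-0.0247,0.125,0,0,0,0.5],[0.012,-0.0247,0.125,0,0,0,0.5],[0.012,-0.0247,0.125,0,0,0,0.95],[0.012,-0.0247,0.125,0,0,0,0.95],[0.012,-0.0247,0.125,0,0,0,0.95],[0.012,-0.0247,0.125,0,0,0,0.95],[0.012,-0.0247,0.125,0,0,0,0.95],[0.012,-0.0247,0.125,0,0,0,0.95]]' 30; python3 -m inch '[[0,0,-0.03,0,0,0,0.95],[0,0,-0.07,0,0,0,0.95],[0,0,-0.11,0,0,0,0.95],[0,0,-0.14,0,0,0,0.95],[0,0,-0.14,0,0,0,0.95],[0,0,-0.14,0,0,0,0.95]]'; python3 -c "
from h import *
rows(582,239.9,100,264.2)"
```

```text
time: 18.78
ee_pos: [0.4839, -0.2614, 0.0093]
tcp_rot: [-179.8, 0.1, -161.7]
wrist_force: [0.2, 2.3, 7.1]
opening: 0.0127
time: 19.28
ee_pos: [0.4838, -0.2614, 0.1501]
tcp_rot: [-179.7, 0.1, -161.7]
wrist_force: [-0.7, 0.1, -1.3]
opening: 0.0132
shift [-0.2505  0.4454  0.0482] rv [-0.0057 -0.0015 -1.1504] | q6 -46.6 at [ 483.8 -261.4  150.1] [-1.7970e+02  1.0000e-01 -1.6171e+02] t 19.2833
```

```bash
python3 -m inch '[[-0.2505,0.4454,0.04,-0.006,0,-1.15,0.95],[-0.2505,0.4454,0.04,-0.006,0,-1.15,0.95],[-0.2505,0.4454,0.04,-0.006,0,-1.15,0.95],[-0.2505,0.4454,0.04,-0.006,0,-1.15,0.95],[-0.2505,0.4454,0.04,-0.006,0,-1.15,0.95],[-0.2505,0.4454,0.04,-0.006,0,-1.15,0.95],[-0.2505,0.4454,0.04,-0.006,0,-1.15,0.95],[-0.2505,0.4454,0.04,-0.006,0,-1.15,0.95],[-0.2505,0.4454,0.04,-0.006,0,-1.15,0.95],[-0.2505,0.4454,0.04,-0.006,0,-1.15,0.95],[-0.2505,0.4454,0.04,-0.006,0,-1.15,0.95],[-0.2505,0.4454,0.04,-0.006,0,-1.15,0.95]]';python3 -m inch '[[0,0,0.01,0,0,0,0.95],[0,0,0.01,0,0,0,0.95],[0,0,0.01,0,0,0,0.95],[0,0,0.01,0,0,0,0.95]]'; python3 -c "
from h import *
rows(582,239.9,60,264.2)"
```

```text
time: 20.28
ee_pos: [0.5777, 0.2305, 0.1057]
tcp_rot: [179.6, 0.0, -95.8]
wrist_force: [0.8, -1.4, 0.1]
opening: 0.0128
time: 20.62
ee_pos: [0.5778, 0.2274, 0.0967]
tcp_rot: [179.6, 0.0, -95.9]
wrist_force: [-0.5, 0.4, -0.1]
opening: 0.013
shift [-0.0128 -0.0031  0.0367] rv [ 0.0067  0.0007 -0.0013] | q6 -62.7 at [577.8 227.4  96.7] [ 1.7962e+02  4.0000e-02 -9.5880e+01] t 20.6167
```

```bash
python3 -m inch '[[-0.0128,-0.003,0.02,0.006,0,0,0.95],[-0.0128,-0.003,0.045,0.006,0,0,0.95],[-0.0128,-0.003,0.055,0.006,0,0,0.95],[-0.0128,-0.003,0.055,0.006,0,0,0.95],[-0.0128,-0.003,0.055,0.006,0,0,0.95]]'; python3 -c "
from h import *
rows(582,239.9,26.5,264.2)"
```

```text
time: 21.03
ee_pos: [0.5819, 0.24, 0.0422]
tcp_rot: [180.0, 0.0, -95.9]
wrist_force: [0.3, 0.0, 0.3]
opening: 0.013
shift [ 0.0001 -0.0001  0.0157] rv [ 0.0006  0.0008 -0.0016] | q6 -61.7 at [581.9 240.   42.2] [ 1.7996e+02  5.0000e-02 -9.5890e+01] t 21.0333
```

```bash
python3 -m inch '[[0,0,0.01,0,0,0,0.95],[0,0,0.0145,0,0,0,0.95],[0,0,0.0145,0,0,0,0.95],[0,0,0.0145,0,0,0,0.95],[0,0,0.0145,0,0,0,0.6],[0,0,0.0145,0,0,0,0.6],[0,0,0.0145,0,0,0,0.6],[0,0,-0.02,0,0,0,0.5],[0,0,-0.06,0,0,0,0.5],[0,0,-0.1,0,0,0,0.5],[0,0,-0.14,0,0,0,0.5],[0,0,-0.14,0,0,0,0.5]]'; python3 -m inch '[[0,0,0,0,0,0,0.5],[0,0,0,0,0,0,0.5]]'; python3 -c "
from h import *
C,p,d=shot('wrist','w9.png')
print('red',rects(C,mask(p,'red',180),.035,300));print('pale',rects(C,mask(p,'pale',70,100),.035,300));print('blue',rects(C,mask(p,'blue',100),.003,1000))
rows(614,-266,150,186)"
```

```text
time: 22.03
ee_pos: [0.5841, 0.2417, 0.191]
tcp_rot: [-179.4, 0.4, -95.8]
wrist_force: [1.2, -0.4, 0.8]
opening: 0.0424
time: 22.2
ee_pos: [0.5821, 0.2409, 0.1815]
tcp_rot: [180.0, 0.1, -95.8]
wrist_force: [0.5, 0.6, -1.4]
opening: 0.0423
red [(196, 222, 668.5, 230.4, 69.8, 16.2, 84.4)]
pale [(308, 387, 603.6, 373.2, 95.5, 6.2, -68.4), (33, 287, 803.0, 264.1, 69.3, 54.8, -0.2), (295, 220, 613.2, 236.2, 92.6, 70.3, -5.1), (468, 228, 476.2, 255.4, 145.0, 80.7, 1.0), (350, 47, 550.2, 126.2, 25.3, 23.6, 64.9)]
blue [(259, 202, 629.0, 237.3, 160.8, 88.6, -6.5)]
shift [ 0.5008 -0.0836  0.0302] rv [ 1.6000e-03 -8.0000e-04  1.3645e+00] | q6 -61.7 at [581.7 240.7 180.5] [ 1.7991e+02  2.0000e-02 -9.5820e+01] t 22.25
```

View pics/w9.png

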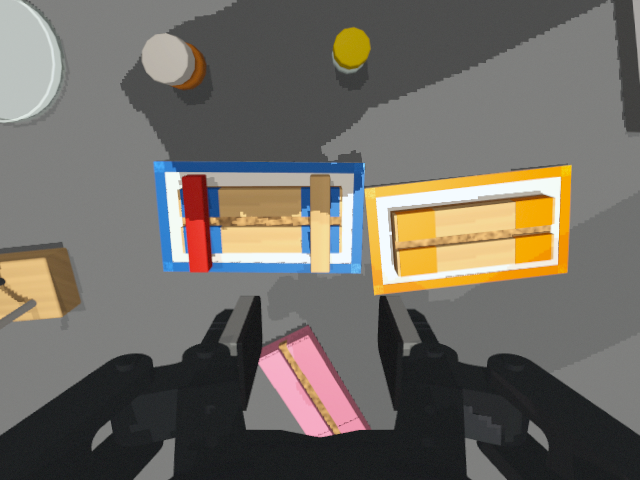

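```bash
python3 -m inch '[[0.5008,-0.0836,0,0,0,1.3645,0.1],[0.5008,-0.0836,0,0,0,1.3645,0.1],[0.5008,-0.0836,0,0,0,1.3645,0.1],[0.5008,-0.0836,0,0,0,1.3645,0.1],[0.5008,-0.0836,0,0,0,1.3645,0.1],[0.5008,-0.0836,0,0,0,1.3645,0.1],[0.5008,-0.0836,0,0,0,1.3645,0.1],[0.5008,-0.0836,0,0,0,1.3645,0.1],[0.5008,-0.0836,0,0,0,1.3645,0.1],[0.5008,-0.0836,0,0,0,1.3645,0.1],[0.5008,-0.0836,0,0,0,1.3645,0.1],[0.5008,-0.0836,0,0,0,1.3645,0.1]]'; python3 -c "
from h import *
rows(614,-266,150,186)"
```

```text
time: 23.25
ee_pos: [0.613, -0.26, 0.1792]
tcp_rot: [179.9, -0.1, -174.4]
wrist_force: [0.1, 1.1, 0.3]
opening: 0.0766
shift [-0.0005 -0.0062  0.0292] rv [ 0.0025 -0.0023 -0.0074] | q6 -28.6 at [ 613.  -260.   179.2] [ 1.7985e+02 -1.3000e-01 -1.7442e+02] t 23.25
```

```bash
python3 -m inch '[[0,-0.002,0.02,0,0,0,0.1],[0,-0.002,0.03,0,0,0,0.1],[0,-0.002,0.03,0,0,0,0.1],[0,-0.002,0.03,0,0,0,0.1],[0,-0.002,0.03,0,0,0,0.1]]'; python3 -c "
from h import *
x,y,a=board('green','w10.png',smin=130)
rows(x,y,7,a+180)"
```

```text
time: 23.67
ee_pos: [0.6142, -0.2587, 0.1515]
tcp_rot: [179.9, -0.0, -173.9]
wrist_force: [0.4, -0.3, 0.3]
opening: 0.077
patches [[657.7, -248.9], [660.2, -277.0], [569.7, -257.4], [572.5, -285.6]]
board green centre 615.2 -267.3 size 115.7 48.6 ang 5.5
shift [ 0.0003 -0.0088  0.145 ] rv [0.0009 0.0007 0.0103] | q6 -29.0 at [ 614.5 -258.7  152. ] [ 1.7995e+02  4.0000e-02 -1.7390e+02] t 23.7167
```

View pics/w10.png

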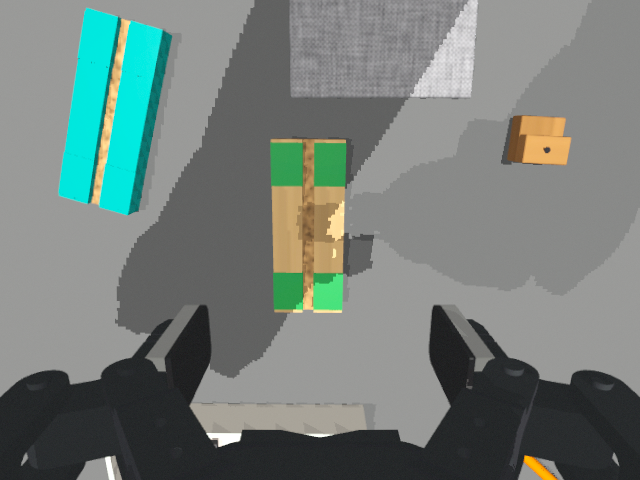

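```bash
python3 -m inch '[[0,-0.0088,0.02,0,0,0.01,0.1],[0,-0.0088,0.06,0,0,0.01,0.1],[0,-0.0088,0.1,0,0,0.01,0.1],[0,-0.0088,0.13,0,0,0.01,0.1],[0,-0.0088,0.143,0,0,0.01,0.1],[0,-0.0088,0.143,0,0,0.01,0.1],[0,-0.0088,0.143,0,0,0.01,0.6],[0,-0.0088,0.143,0,0,0.01,0.6],[0,-0.0088,0.143,0,0,0.01,0.6],[0,-0.0088,0.143,0,0,0.01,0.6],[0,-0.0088,0.143,0,0,0.01,0.6],[0,-0.0088,0.143,0,0,0.01,0.6]]' 40; python3 -m inch '[[0,0,-0.03,0,0,0,0.6],[0,0,-0.07,0,0,0,0.6],[0,0,-0.11,0,0,0,0.6],[0,0,-0.14,0,0,0,0.6],[0,0,-0.14,0,0,0,0.6],[0,0,-0.14,0,0,0,0.6]]'; python3 -c "
from h import *
rows(626.5,235.5,100,174.2)"
```

```text
time: 24.72
ee_pos: [0.6168, -0.2691, 0.0117]
tcp_rot: [-180.0, 0.3, -174.6]
wrist_force: [-0.4, 1.2, 5.5]
opening: 0.0461
time: 25.22
ee_pos: [0.6165, -0.2695, 0.1526]
tcp_rot: [-179.9, 0.4, -174.6]
wrist_force: [0.3, 0.4, -2.1]
opening: 0.046
shift [-0.0573  0.5019  0.0518] rv [-0.0016  0.0064  0.1959] | q6 -29.1 at [ 616.5 -269.5  152.6] [-179.87    0.35 -174.57] t 25.2167
```

```bash
python3 -m inch '[[-0.058,0.502,0.03,0,0.006,0.196,0.6],[-0.058,0.502,0.03,0,0.006,0.196,0.6],[-0.058,0.502,0.03,0,0.006,0.196,0.6],[-0.058,0.502,0.03,0,0.006,0.196,0.6],[-0.058,0.502,0.03,0,0.006,0.196,0.6],[-0.058,0.502,0.03,0,0.006,0.196,0.6],[-0.058,0.502,0.03,0,0.006,0.196,0.6],[-0.058,0.502,0.03,0,0.006,0.196,0.6],[-0.058,0.502,0.03,0,0.006,0.196,0.6],[-0.058,0.502,0.03,0,0.006,0.196,0.6],[-0.058,0.502,0.03,0,0.006,0.196,0.6],[-0.058,0.502,0.03,0,0.006,0.196,0.6]]'; python3 -m inch '[[0,0,0,0,0,0,0.6],[0,0,0,0,0,0,0.6],[0,0,0,0,0,0,0.6],[0,0,0,0,0,0,0.6]]'; python3 -c "
from h import *
rows(627.4,235.2,60,174.2)"
```

```text
time: 26.22
ee_pos: [0.6245, 0.232, 0.1184]
tcp_rot: [180.0, -0.4, 174.2]
wrist_force: [0.2, 0.6, -0.7]
opening: 0.0465
time: 26.55
ee_pos: [0.6252, 0.2289, 0.1189]
tcp_rot: [180.0, -0.4, 174.1]
wrist_force: [-0.4, -0.7, 0.3]
opening: 0.0461
shift [-0.002   0.0065  0.0589] rv [ 0.0001 -0.0065 -0.0011] | q6 25.9 at [625.2 228.9 118.9] [179.99  -0.37 174.13] t 26.55
```

```bash
python3 -m inch '[[-0.002,0.0065,0.02,0,-0.006,0,0.6],[-0.002,0.0065,0.045,0,-0.006,0,0.6],[-0.002,0.0065,0.055,0,-0.006,0,0.6],[-0.002,0.0065,0.055,0,-0.006,0,0.6],[-0.002,0.0065,0.055,0,-0.006,0,0.6]]'; python3 -c "
from h import *
rows(627.4,235.2,47,174.2)"
```

```text
time: 26.97
ee_pos: [0.6274, 0.2352, 0.0642]
tcp_rot: [180.0, -0.1, 174.1]
wrist_force: [0.1, 0.7, -0.7]
opening: 0.0466
shift [-0.     -0.      0.0172] rv [ 0.0001 -0.001  -0.0014] | q6 26.4 at [627.4 235.2  64.2] [ 1.7999e+02 -6.0000e-02  1.7412e+02] t 26.9667
```

```bash
python3 -m inch '[[0,0,0.007,0,0,0,0.6],[0,0,0.013,0,0,0,0.6],[0,0,0.017,0,0,0,0.6],[0,0,0.018,0,0,0,0.6],[0,0,0.018,0,0,0,0.6],[0,0,0.018,0,0,0,0.6]]'
```

```text
time: 27.47
ee_pos: [0.6277, 0.2363, 0.0467]
tcp_rot: [180.0, 0.0, 174.2]
wrist_force: [-1.9, -1.4, 4.8]
opening: 0.0462
```

Contact (4.8 N). Open and rise.

```bash
python3 -m inch '[[0,0,0,0,0,0,0.4],[0,0,0,0,0,0,0.3],[0,0,0,0,0,0,0.2],[0,0,0,0,0,0,0.2],[0,0,-0.03,0,0,0,0.1],[0,0,-0.07,0,0,0,0.1],[0,0,-0.11,0,0,0,0.1],[0,0,-0.15,0,0,0,0.1],[0,0,-0.15,0,0,0,0.1],[0,0,-0.15,0,0,0,0.1],[0,0,-0.15,0,0,0,0.1]]'; python3 -c "
from h import *
board('green','w11.png',smin=130,z=.053)
C,p,d=shot('wrist');print('blue',rects(C,mask(p,'blue',100),.003,1000));print('red',rects(C,mask(p,'red',180),.035,50))
C,p,d=shot('scene'); cv2.imwrite('pics/s2.png',cv2.resize(p[180:340,160:520,::-1],(800,356),interpolation=cv2.INTER_CUBIC))
C,p,d=shot('top')
for nm,uv in(('jar',(274,159)),('eyep',(382,260))): pass
print('white',rects(C,mask(p,'white'),.045,30)[:14])
"
```

```text
time: 28.38
ee_pos: [0.6276, 0.2363, 0.1957]
tcp_rot: [180.0, -0.0, 174.2]
wrist_force: [0.4, -0.6, -0.7]
opening: 0.0767
patches [[671.4, 245.0], [668.5, 217.1], [583.8, 254.0], [581.0, 226.2]]
board green centre 626.3 235.6 size 114.4 48.4 ang -5.8
blue [(370, 216, 637.3, 273.0, 152.7, 16.4, -7.0), (272, 210, 629.2, 198.2, 151.6, 14.0, -5.2)]
red [(359, 274, 671.3, 261.7, 15.5, 8.1, -7.4), (280, 274, 665.1, 201.1, 15.6, 7.7, -7.1)]
white [(373, 461, -23.2, -88.6, 89.2, 11.9, 19.0), (333, 398, 116.1, -7.4, 87.0, 21.8, 85.8), (269, 438, 65.4, 130.0, 356.0, 248.2, 89.1), (283, 307, 320.6, 103.1, 31.9, 16.5, -83.2), (279, 296, 344.9, 111.8, 36.0, 15.9, -81.1), (613, 285, 344.6, -670.2, 33.1, 18.4, 59.5), (381, 259, 423.6, -123.4, 20.9, 19.5, 43.2), (10, 266, 427.5, 746.7, 100.9, 67.7, 2.7), (236, 206, 554.7, 205.3, 21.8, 14.5, -57.2), (44, 192, 603.8, 682.9, 95.6, 31.7, 87.8), (31, 183, 627.7, 709.5, 72.3, 9.0, 77.3), (607, 185, 585.8, -678.4, 124.2, 51.9, -81.6), (446, 87, 835.8, -297.8, 198.9, 139.3, -84.3), (399, 32, 981.7, -216.2, 1223.7, 115.1, 90.0)]
```

View pics/w11.png

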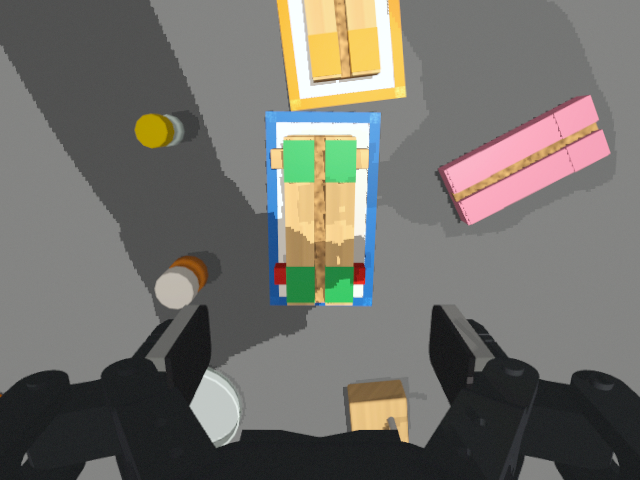

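View pics/s2.png

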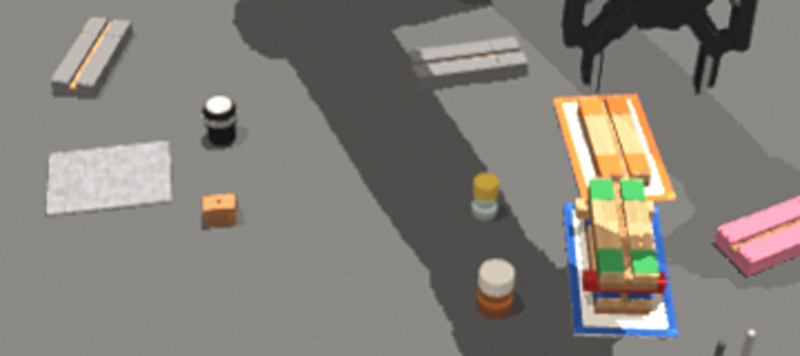

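The wrist view shows the green board, centre px (320,220), squarely over the blue board and resting on both sticks. Its measured centre is (626.3, 235.6) at -5.8°, against (625.8, 235.5) at -5.8° for the blue board. The scene crop shows the stack with its air gap, and the jar at (495,288) and eyepiece at (220,118) both standing. The robot is clear, so I'm handing in.

```bash
python3 -c "
from workcell import order
print(order.job_done())"
```

```text
the job is handed in; nothing more can be done
None
```

The job is done and handed in at about 29 s of robot time, out of the 109 s allowed. No verdict is reported, so everything below comes from my own camera checks.

- **Blue board:** it lies on the blue pad, about 3.5 mm off centre and turned about 0.6° from it. That is well inside the white field, and I left it rather than move it again.
- **Orange board:** it lies on the orange pad, about 1.4 mm off centre and aligned to 0.1°.
- **Sticks:** the red one is about 1 mm from the centre of the far blue band. I judged the pale one by eye only, because its colour mask merged with the board; it sits centred on the near band.
- **Green board:** it rests on both sticks, measured 0.5 mm and 0° from square over the blue board. That reading came out 114.4 mm over the bands against a true 116 mm, so the lengthwise position is good to about 1–2 mm.
- **Jar and eyepiece:** both still stand upright. The top camera puts the eyepiece within about 1 mm of where it started. The jar showed no visible change, but I did not measure it again at the end because the final colour mask missed it.

The highest wrist force I saw reported was about 8 N, against the 120 N limit. I made two wrong moves in free air and undid both: a turn the wrong way at the start and a 20 mm shift over the blue pad. Neither touched anything.

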